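Fold back the draught-screen door and walk a block onto the weighing plate

TASK

Fold the bifold front door of the draught screen all the way back against its left post until the spring catch holds it, then push the concrete block in through the doorway so that it stands wholly and squarely on the steel weighing plate. Be gentle with the glazed door panels, do not shove the block against them, and leave the other things on the bench alone. Leave the door folded back; the rest of the batch follows.

Things in the scene. Friction and masses are not known exactly. Their poses are not given: they have to be found in the camera images.
- screen: weighing platform with open-topped draught screen, fixed: grey deck 300 x 256 mm, top at 20 mm. Origin at bench level, mid-doorway: doorway in its plane x = 0, x into the screen, y left along the sunk, flush door track. Loading deck x = -150 to -6 mm; inside clear x = 0 to 134, y = -112 to 112 mm. Clear side and back walls and the two 12 mm door posts rise to 130 mm above the bench
- catch (a point): centre of the ball of the spring catch, on a black bracket fixed to the left door post. The bracket fills x = -36 to -10, y = 54 to 124, z = 108 to 124 mm of the screen, so a block passes under it. The last 15 mm of the door's travel ride over the ball: 5 to 10 N more at the leading edge, giving way at a fold angle t of about 1.40 rad; beyond it the door stays held
- jamb_panel: left door panel with the second panel hung on it: clear sheet in aluminium frame, 100 mm wide, 8 mm thick, 24 to 125 mm above the bench. Origin at bench level on its hinge axis, x = 0, y = 100 mm of the screen; the panel runs along its own -y, outer face at its x = 0, inner at x = 8 mm. Its yaw against the screen is the fold angle t: 0.04 to 0.25 at the start (nearly closed), stop at 1.50
- fold (a point): hinge between the panels (upright steel barrel, radius 4.5 mm, in the plane of the outer faces), its top, 125 mm above the bench; axes as the left panel's. The door folds inwards: in the screen's frame the fold is at x = 100 sin t, y = 100 - 100 cos t mm. The door stays where left; moving it takes 1-4 N. Past t of about 0.9 the panels pinch a 28 mm finger pushing in the fold, a thicker one sooner
- lead_edge (a point): leading end of the second panel (right when closed) on its guide pin's line, top, 125 mm above the bench. It keeps to the track: x = 0, y = 100 - 200 cos t mm of the screen, from about -100 to +86. The panel (100 x 8 mm) runs from here along its own +y to the fold, outer face at its x = 0, inner at x = 8 mm. A 12 mm steel striker beyond this end, near the top, meets the catch
- plate (a point): centre of the steel weighing plate, on its upper face, 20 mm above the bench, flush with the deck; plate 120 (x) x 140 (y) mm, axes as the screen's (x into the screen). With the door folded back, the room beside it for a load is y = -92 to +85 mm of this frame
- block_mid (a point): centre of the grey concrete block, half-way up: 90 (x) x 100 (y) x 75 (z) mm, 0.7 to 1 kg, too wide to grip; axes along its sides, x roughly into the screen at the start. It stands on the loading deck in front of the door, yellow mark on top, and slides with a push of 3 to 10 N
- block: the same block; origin at the centre of its underside, axes as above
- tin: bystander: grey tin, 60 mm across, 39 mm high, on the bench to the right; origin under its centre
- jar_blue: bystander: white jar with a blue cap, 52 mm across, 75 mm high, on the bench to the left; origin under its centre
- tape: bystander: orange and black tape measure, 64x76x33 mm, on the bench to the right; origin under its centre

How it is judged:
On the way, in this order (a step that is already met when the one before it is completed fails the run):
1. the door is folded back past its catch (y of lead_edge in the frame of screen above 0.066 m and x of block_mid in the frame of plate below -0.1 m), for 0.2 s.
2. the block stands squarely on the weighing plate (x of block_mid in the frame of plate between -0.015 and 0.015 m and y of block_mid in the frame of plate between -0.02 and 0.02 m and angle between the x axis of block_mid and the x axis of plate, either way round below 0.12 rad), for 0.2 s.
At the end, for the whole second after the job is handed in: The door is folded back past its catch (leading edge at y > 66 mm of the screen), and the block stands upright on the weighing plate: its centre within 15 mm (x) and 20 mm (y) of the plate's centre, its sides within 0.12 rad of the plate's (all of step 2 and y of lead_edge in the frame of screen above 0.066 m and z of block_mid in the frame of plate below 0.042 m and angle between block_mid's own z axis and vertical below 0.05 rad); the robot touches nothing.
It fails at once if the door is pressed with more than 50 N (contact force between any of the arm, the fingers and jamb_panel above 50 N).
It fails at once if the block is pushed against the door with more than 4 N (contact force between block and jamb_panel above 4 N).
It fails at once if a bystander is moved by more than 20 mm (distance of any of tin, jar_blue, tape from where it was at the start of the episode above 0.02 m).
It also fails if it takes over 70 s, if anything falls off the work surface, if the arm or the gripper's body presses on something with over 40 N, if the wrist force passes 120 N, or if a joint passes its speed limit or range.

ROBOT

A 6-joint arm with a two-finger parallel gripper is mounted at the origin on a cart in front of the work surface, level with it; the furniture and walls round the work are solid. World frame = base frame: x ahead of the robot, y to its left, z up, the work surface at z = 0. Lengths are in m, angles in rad, forces in N, time in s.
With the tool pointing down it reaches from about 0.325 to 0.9 m from the base axis. Payload 3.5 kg.
Tool frame: the origin (TCP) lies between the finger pads; the fingertips stand 11 mm ahead of it and the grasp point (between the pads) lies 8 mm behind it (tip_reach is the distance from the TCP to the fingertips, in m); z points along the fingers, x is the direction in which the jaws open and shut, and the axes are right-handed (so a half turn about z gives the same grasp; the last joint's range is limited). The gripper opens to 85 mm and grips with 20 to 120 N. Pads are 22 mm wide; open, the fingers measure 114 mm over their backs; the gripper's body (76 mm by 85 mm) begins 54 mm behind the grasp point. The pads swing forward as they close: fully open they stand 13 mm farther back than shut.
Start: joints at [1.154, 0.276, -0.026, 1.268, 0, 1.467], TCP at [0.193, 0.594, 0.242] pointing down, gripper open.
Joint ranges: [-3.12, 3.12], [-0.85, 1.88], [-1.08, 1.24], [-1.95, 2.15], [-1.57, 1.53], [-3.14, 3.14]. Speed limits (rad/s): [2.57, 2.57, 3.14, 3.14, 3.14, 3.14].

INTERFACE

Orientations are given as a 3x3 rotation matrix whose columns are the frame's x, y, z axes.
In Python, from bench import get_obs, read_camera, hand_in, look_for, masks_of, spot_point, tip_reach gives the robot as it stands.
- The arm moves only by the tool drive_tool, never from a script. Its argument "steps" is one flat list of numbers, 5 for each row, row after row: the finger opening in m, from 0 to 0.0854, then the shift along the tool's x, y, z in m, then the turn about the tool's z in rad. In form: [fingers, dx, dy, dz, spin, fingers, dx, dy, dz, spin, ...]. A call has exactly 5 rows; each row is the pose to reach, as a shift and turn from the pose commanded when the call began, along the tool's axes at that moment; what a row does not reach only later rows make up. A row lasts 1/12 s, in which the tool goes at most 41.7 mm and 7.16 degrees, less where a joint would pass 70% of its speed; a pose out of reach is approached as far as the arm can. A call with a gripper value outside its range is refused whole. The fingers move at their own pace and stop on an object; "grip_force" is the grip in N (left out, the last holds). Time passes only in rows, so rows that repeat a pose let the fingers close, or fill a call up. It gives the time, the measured TCP pose, the force and the opening at its end, in the units of the state.
- get_obs(): the state, without advancing time (a new reading comes with each control period).
- read_camera(name): name is "side" or "top"; returns a dict with "pixels" (400x640x3 uint8, red, green, blue), "fov_y" (degrees; the focal length in pixels is half the picture's height over the tangent of half this angle, whatever the lens; pixels are square), "cx", "cy" (the principal point, pixels), "R" (3x3) and "t" (3): a world point X has camera coordinates R X + t. Camera axes: x right, y down, z forward; pixel columns grow to the right and rows downward; lengths in m; the calibration is good to about 2 mm. A picture is of the moment at which its call begins. There is no depth.
- hand_in(): hands the job in, once; it reports no verdict.
Trained networks look in a picture, given as the dict that the camera call returned (one of the last four; its "shot" number tells which), for a name from the list of things; names that differ only in an ending like _2 or _b are one class to them, and where a whole thing is asked for, a point or a joint stands for the part that bears it (a point fixed in the world has none). Each returns a list of dicts, best first, with "conf" (0 to 1); they miss things now and then, are a little off and sometimes report something else, mostly with a low value. They report only what shows in the picture. A call takes as long as a camera call.
- look_for(picture, label): "box" ([left, top, right, bottom] in pixels, round what is visible of it).
- masks_of(picture, label): "region" (400x640 bool, what is visible of it) and "box" ([left, top, right, bottom] in pixels, round what is visible of it).
- spot_point(picture, label): "at" ([column, row] in pixels: a listed point, or the origin of a listed thing).
The state is a dict: "time": time; "joint_pos": joint angles; "joint_velocities": joint speeds; "effort": joint torques, N m; "tcp_pos": TCP position; "ee_rot": TCP orientation; "force": force on the tool from outside, world axes, zero at the start; "ft_torque": the same for the moment, N m; "finger_gap": finger opening in m.
Only numpy, scipy, OpenCV 4.12 (cv2) and the standard library are available. Lean on these libraries where they do the work, as an engineer would, in place of code of your own. Each camera call takes 0.05 s, during which the arm holds its last target.

## Working session

There is one attempt and no reset: what is moved stays moved. The work goes in short steps, Python scripts to look and compute and a tool call to move; the robot and the scene stay as the last step left them, time stands still between calls to the robot, and variables do not carry over. Pictures are saved under pics/ and viewed, and the job is handed in when it is done.

Besides the shell and the picture viewer there is one more tool, called after ">>>" as name(argument=value, ...), one argument or row to a line, values as JSON. drive_tool: Moves the arm, as the interface text tells. Its arguments: {"type":"object","properties":{"steps":{"type":"array"},"grip_force":{"type":"number"}},"required":["steps"]}

```bash
mkdir -p pics; cat > h.py <<'E'
import numpy as np, cv2
from bench import *
def ray(p,uv):
    f=200/np.tan(np.radians(p["fov_y"])/2); R=np.array(p["R"]);t=np.array(p["t"])
    d=R.T@np.array([(uv[0]-p["cx"])/f,(uv[1]-p["cy"])/f,1]); return -R.T@t,d
def atz(p,uv,z):
    c,d=ray(p,uv); return c+d*(z-c[2])/d[2]
def proj(p,X):
    f=200/np.tan(np.radians(p["fov_y"])/2); x=np.array(p["R"])@np.array(X)+np.array(p["t"]); return np.array([p["cx"]+f*x[0]/x[2],p["cy"]+f*x[1]/x[2]])
def tri(rs):
    A=np.zeros((3,3));b=np.zeros(3)
    for c,d in rs:
        d=d/np.linalg.norm(d);P=np.eye(3)-np.outer(d,d);A+=P;b+=P@c
    return np.linalg.solve(A,b)
def save(p,n): cv2.imwrite("pics/"+n,cv2.cvtColor(np.array(p["pixels"]),cv2.COLOR_RGB2BGR))
E
python3 - <<'E'
from h import *
np.set_printoptions(precision=4,suppress=True)
o=get_obs();print(o["time"],o["tcp_pos"],o["ee_rot"],o["finger_gap"],tip_reach)
P={n:read_camera(n) for n in("side","top")}
for n,p in P.items():
    save(p,n+"0.png");print(n,p["fov_y"],-np.array(p["R"]).T@np.array(p["t"]))
for l,z in [("screen",0),("catch",None),("fold",.125),("lead_edge",.125),("jamb_panel",0),("plate",.02),("block_mid",.0575),("block",.02),("tin",0),("jar_blue",0),("tape",0)]:
    rs=[]
    for n,p in P.items():
        r=spot_point(p,l)
        if r:
            r=r[0];rs.append(ray(p,r["at"]));print(l,n,round(r["conf"],2),np.array(r["at"]),atz(p,r["at"],z) if z is not None else "")
    if len(rs)==2:print("   tri",tri(rs))
E
```

```text
0.0 [0.1926 0.5938 0.2411] [[ 0.3086  0.9512 -0.0009]
 [ 0.9512 -0.3086 -0.0021]
 [-0.0023 -0.0002 -1.    ]] 0.08526798772309024 0.011
side 56.86436341818757 [ 0.1606 -0.6893  0.548 ]
top 53.903599015832654 [ 0.368  -0.0347  1.125 ]
screen side 0.8 [314.  233.2] [ 0.5386 -0.0017  0.    ]
screen top 0.94 [313.2 205. ] [ 0.5356 -0.0191  0.    ]
   tri [ 0.5317 -0.0184  0.0129]
catch side 0.56 [293.8 185.8] 
catch top 0.88 [288.2 206.9] 
   tri [0.5112 0.0432 0.1261]
fold side 0.62 [312.2 193.6] [ 0.5304 -0.0145  0.125 ]
fold top 0.9 [311.8 197. ] [ 0.5378 -0.017   0.125 ]
   tri [ 0.5342 -0.0154  0.1252]
lead_edge side 0.63 [276.  194.3] [0.4562 0.0294 0.125 ]
lead_edge top 0.9 [349.  203.5] [ 0.5216 -0.1129  0.125 ]
   tri [ 0.4609 -0.0918  0.1962]
jamb_panel side 0.61 [296.5 224.5] [0.5191 0.0585 0.    ]
jamb_panel top 0.89 [278.1 211.3] [0.5164 0.0818 0.    ]
   tri [ 0.5238  0.0813 -0.0156]
plate side 0.61 [338.4 227.1] [ 0.5907 -0.0367  0.02  ]
plate top 0.85 [318.6 184.2] [ 0.5929 -0.0342  0.02  ]
   tri [ 0.593  -0.034   0.0178]
block_mid side 0.79 [285.8 228.2] [ 0.4527 -0.0203  0.0575]
block_mid top 0.58 [313.1 235. ] [ 0.4449 -0.0204  0.0575]
   tri [ 0.4481 -0.0218  0.0593]
block side 0.96 [286.4 243.2] [ 0.448  -0.0275  0.02  ]
block top 0.73 [314.2 237.4] [ 0.4409 -0.0231  0.02  ]
   tri [ 0.4448 -0.0245  0.0185]
tin side 0.9 [349.2 318.9] [ 0.4535 -0.2839  0.    ]
tin top 0.82 [406.2 232.3] [ 0.4586 -0.2863  0.    ]
   tri [ 0.456  -0.285   0.0004]
jar_blue side 0.55 [277.1 193. ] [0.5499 0.2476 0.    ]
jar_blue top 0.96 [221.3 199.6] [0.5493 0.2465 0.    ]
   tri [0.5493 0.2462 0.0008]
tape side 0.83 [397.1 308.7] [ 0.5479 -0.3117  0.    ]
tape top 0.81 [413.5 200.3] [ 0.5516 -0.3103  0.    ]
   tri [ 0.551  -0.3103 -0.0026]
```

```bash
python3 - <<'E'
import cv2
a=cv2.imread("pics/side0.png");b=cv2.imread("pics/top0.png")
cv2.imwrite("pics/side0c.png",cv2.resize(a[150:310,200:420],None,fx=3.6,fy=3.6,interpolation=cv2.INTER_CUBIC))
cv2.imwrite("pics/top0c.png",cv2.resize(b[130:280,210:420],None,fx=3.8,fy=3.8,interpolation=cv2.INTER_CUBIC))
E
```

```text
(no output)
```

View pics/side0c.png

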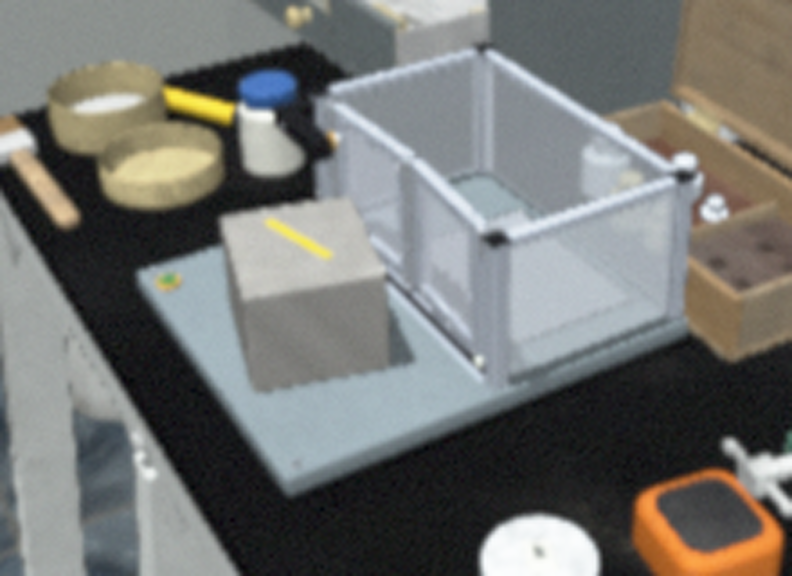

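View pics/top0c.png

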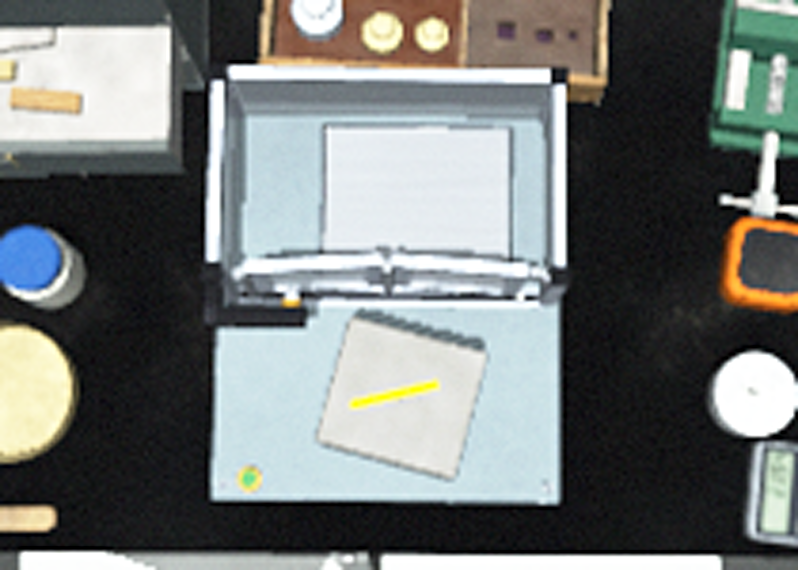

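View pics/side0.png

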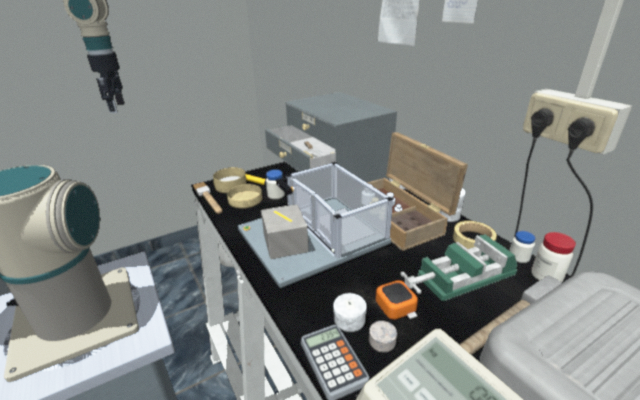

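```bash
python3 - <<'E'
from h import *
from scipy.optimize import least_squares
np.set_printoptions(precision=4,suppress=True)
P={n:read_camera(n) for n in("side","top")}
p=P["top"]
c=lambda a,b:(210+a/3.8-.37,130+b/3.8-.37)
for a in [(211,502),(560,502)]:print("deck",atz(p,c(*a),.02))
for a in [(322,126),(512,126),(322,250),(512,250)]:print("plate",atz(p,c(*a),.02))
for a in [(352,318),(485,350),(317,440),(456,478)]:print("block",atz(p,c(*a),.095))
for a in [(208,82),(566,68+16)]:print("wall",atz(p,c(*a),.13))
# fit
obs=[]
for n,q in P.items():
    for l,X in [("screen",(0,0,0)),("jamb_panel",(0,.1,0))]:
        r=spot_point(q,l)
        if r: obs.append((q,r[0]["at"],X))
    r=spot_point(q,"fold"); obs.append((q,r[0]["at"],"fold"))
    r=spot_point(q,"lead_edge")
    if n=="top": obs.append((q,r[0]["at"],"lead"))
    # deck corners
obs+= [(p,c(211,502),(-.15,.15,.02)),(p,c(560,502),(-.15,-.15,.02))]
s=lambda a,b:(200+a/3.6-.37,150+b/3.6-.37)
q=P["side"]
obs+=[(q,s(137,270),(-.15,.15,.02)),(q,s(290,484),(-.15,-.15,.02))]
def res(v):
    x,y,a,t=v;o=[]
    for q,uv,X in obs:
        if X=="fold":X=(.1*np.sin(t),.1-.1*np.cos(t),.125)
        if X=="lead":X=(0,.1-.2*np.cos(t),.125)
        w=(x+X[0]*np.cos(a)-X[1]*np.sin(a),y+X[0]*np.sin(a)+X[1]*np.cos(a),X[2])
        o+=list(proj(q,w)-uv)
    return o
r=least_squares(res,[.53,-.02,0,.15],loss="soft_l1");print(r.x);print(np.reshape(r.fun,(-1,2)))
E
```

```text
deck [0.3729 0.112  0.02  ]
deck [ 0.3744 -0.1425  0.02  ]
plate [0.6555 0.0363 0.02  ]
plate [ 0.6568 -0.1083  0.02  ]
plate [0.5598 0.0346 0.02  ]
plate [ 0.5609 -0.108   0.02  ]
block [0.499  0.0082 0.095 ]
block [ 0.4774 -0.0841  0.095 ]
block [0.4148 0.0309 0.095 ]
block [ 0.3897 -0.0643  0.095 ]
wall [0.6573 0.1081 0.13  ]
wall [ 0.6582 -0.1383  0.13  ]
[ 0.5262 -0.017  -0.0376  0.0534]
[[-0.4311 -0.3802]
 [-1.5195 -0.8499]
 [ 0.5502 -0.987 ]
 [-0.3625  2.5079]
 [ 0.0067 -3.1428]
 [ 0.5889  0.7901]
 [ 0.4432 -0.8268]
 [-9.517  -3.3712]
 [ 6.7636  1.3943]
 [-1.2218 -5.1511]
 [ 1.1536  4.5619]]
```

```bash
python3 - <<'E'
from h import *
from scipy.optimize import least_squares
np.set_printoptions(precision=4,suppress=True)
P={n:read_camera(n) for n in("side","top")}
p=P["top"]
c=lambda a,b:(210+a/3.8-.37,130+b/3.8-.37)
obs=[]
for n,q in P.items():
    for l,X in [("screen",(0,0,0)),("jamb_panel",(0,.1,0)),("fold","fold"),("lead_edge","lead")]:
        r=spot_point(q,l); print(n,l,r[0]["at"],r[0]["conf"]); obs.append((q,r[0]["at"],X))
obs+= [(p,c(211,502),(-.15,.128,.02)),(p,c(560,502),(-.15,-.128,.02)),(p,c(208,82),(.14,.124,.13)),(p,c(566,84),(.14,-.124,.13))]
s=lambda a,b:(200+a/3.6-.37,150+b/3.6-.37)
q=P["side"]
obs+=[(q,s(137,270),(-.15,.128,.02)),(q,s(290,484),(-.15,-.128,.02))]
def res(v):
    x,y,a,t=v;o=[]
    for q,uv,X in obs:
        if X=="fold":X=(.1*np.sin(t),.1-.1*np.cos(t),.125)
        if X=="lead":X=(0,.1-.2*np.cos(t),.125)
        w=(x+X[0]*np.cos(a)-X[1]*np.sin(a),y+X[0]*np.sin(a)+X[1]*np.cos(a),X[2])
        o+=list(proj(q,w)-uv)
    return o
r=least_squares(res,[.53,-.02,0,.15],loss="soft_l1");print(r.x);print(np.reshape(r.fun,(-1,2)))
E
```

```text
side screen [313.8, 235.0] 0.67
side jamb_panel [294.2, 219.6] 0.89
side fold [313.1, 194.3] 0.7
side lead_edge [329.8, 213.7] 0.71
top screen [313.9, 206.9] 0.69
top jamb_panel [276.8, 207.1] 0.9
top fold [312.0, 198.1] 0.76
top lead_edge [350.5, 204.4] 0.52
[ 0.5241 -0.0165 -0.0024  0.0903]
[[-1.853   2.7924]
 [-0.2382  0.0616]
 [ 0.4234 -0.7125]
 [ 2.9403 -0.3197]
 [-1.6313  2.0394]
 [ 0.7716  1.4943]
 [-0.5572  0.6963]
 [-0.4183 -1.7543]
 [ 0.0513 -0.549 ]
 [ 0.599   0.2325]
 [ 0.4496 -2.6119]
 [ 0.9404 -2.0361]
 [-0.5037  0.4106]
 [-1.0672 -0.9352]]
```

>>> drive_tool(
  steps=[0,-0.028,0.028,0,-0.063,0,-0.056,0.056,0,-0.126,0,-0.084,0.084,0,-0.189,0,-0.112,0.112,0,-0.252,0,-0.14,0.14,0,-0.314],
  grip_force=60,
)

```text
time: 2.62
tcp_pos: [0.2833, 0.4166, 0.2424]
ee_rot: [[-0.004, 1.0, 0.0], [1.0, 0.004, 0.0], [0.0, 0.0, -1.0]]
force: [1.2, -0.2, 0.8]
finger_gap: 0.0255
```

>>> drive_tool(
  steps=[0,-0.036,0.018,0,0,0,-0.072,0.036,0,0,0,-0.108,0.054,0,0,0,-0.144,0.072,0,0,0,-0.18,0.09,0,0],
)

```text
time: 3.03
tcp_pos: [0.3734, 0.2364, 0.2427]
ee_rot: [[-0.001, 1.0, 0.001], [1.0, 0.001, 0.0], [0.0, 0.001, -1.0]]
force: [0.5, -0.6, 1.3]
finger_gap: -0.0
```

>>> drive_tool(
  steps=[0,-0.036,0.018,0,0,0,-0.072,0.036,0,0,0,-0.108,0.054,0,0,0,-0.144,0.072,0,0,0,-0.18,0.09,0,0],
)

```text
time: 3.45
tcp_pos: [0.4635, 0.0561, 0.2427]
ee_rot: [[0.0, 1.0, 0.001], [1.0, -0.0, 0.0], [0.0, 0.001, -1.0]]
force: [0.6, 1.2, -0.1]
finger_gap: 0.0001
```

>>> drive_tool(
  steps=[0,-0.02,0.01,0,0,0,-0.04,0.02,0,0,0,-0.05,0.03,0,0,0,-0.05,0.03,0,0,0,-0.05,0.03,0,0],
)

```text
time: 3.87
tcp_pos: [0.4932, 0.0082, 0.2422]
ee_rot: [[0.001, 1.0, -0.0], [1.0, -0.001, 0.001], [0.001, -0.0, -1.0]]
force: [-0.4, -0.4, 0.2]
finger_gap: 0.0002
```

>>> drive_tool(
  steps=[0,-0.024,0.01,0.035,0,0,-0.024,0.01,0.07,0,0,-0.024,0.01,0.105,0,0,-0.024,0.01,0.131,0,0,-0.024,0.01,0.131,0],
)

```text
time: 4.28
tcp_pos: [0.5004, -0.0141, 0.1076]
ee_rot: [[-0.002, 1.0, -0.005], [1.0, 0.002, 0.002], [0.002, -0.005, -1.0]]
force: [0.2, 0.5, -0.4]
finger_gap: 0.0003
```

```bash
cat > look.py <<'E'
from h import *
import sys
def look(tag):
    P={n:read_camera(n) for n in("side","top")}
    a=np.array(P["side"]["pixels"])[140:300,210:410];b=np.array(P["top"]["pixels"])[130:280,215:415]
    A=cv2.resize(a,(600,480),interpolation=cv2.INTER_CUBIC)[:, :];B=cv2.resize(b,(640,480),interpolation=cv2.INTER_CUBIC)
    A=cv2.resize(a,(400,320),interpolation=cv2.INTER_CUBIC);B=cv2.resize(b,(400,300),interpolation=cv2.INTER_CUBIC)
    im=np.zeros((320,800,3),np.uint8);im[:,:400]=A;im[:300,400:]=B
    cv2.imwrite("pics/%s.png"%tag,im[:,:,::-1]); return P
def door(P):
    for n,p in P.items():
        for l in("fold","lead_edge"):
            r=spot_point(p,l)
            for k in r[:2]:print(n,l,round(k["conf"],2),np.round(k["at"],1),np.round(atz(p,k["at"],.125)-[.524,-.0165,0],4))
if __name__=="__main__":
    P=look(sys.argv[1]);door(P)
E
python3 look.py a1
```

```text
side fold 0.88 [315.5 193.8] [ 0.0125 -0.0031  0.125 ]
side lead_edge 0.73 [329.7 216.7] [-0.0128 -0.107   0.125 ]
top lead_edge 0.68 [349.9 202.3] [ 0.0007 -0.0987  0.125 ]
```

View pics/a1.png

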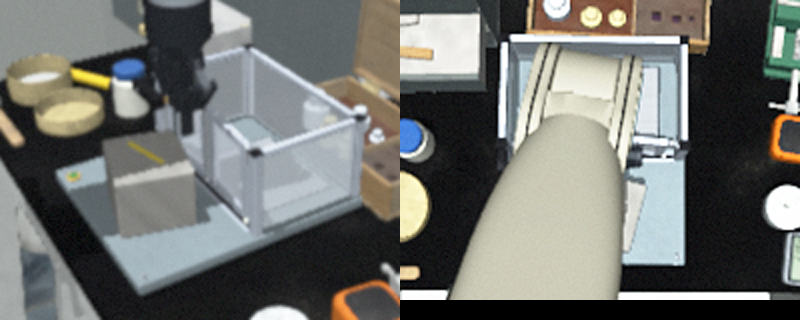

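>>> drive_tool(
  steps=[0,0,0.008,0,0,0,0,0.015,0,0,0,0.001,0.022,0,0,0,0.003,0.029,0,0,0,0.004,0.035,0,0],
)

```text
time: 5.0
tcp_pos: [0.539, -0.0117, 0.1114]
ee_rot: [[-0.0, 1.0, 0.0], [1.0, 0.0, 0.0], [0.0, 0.0, -1.0]]
force: [-1.7, 0.5, 0.9]
finger_gap: 0.0
```

```bash
python3 look.py a2
```

```text
side fold 0.71 [319.2 188.6] [0.0332 0.0147 0.125 ]
side lead_edge 0.65 [331.2 211.9] [ 0.0003 -0.0922  0.125 ]
top fold 0.64 [404.2 234.9] [-0.0822 -0.2365  0.125 ]
top lead_edge 0.52 [347.2 202.4] [ 0.0004 -0.0918  0.125 ]
```

View pics/a2.png

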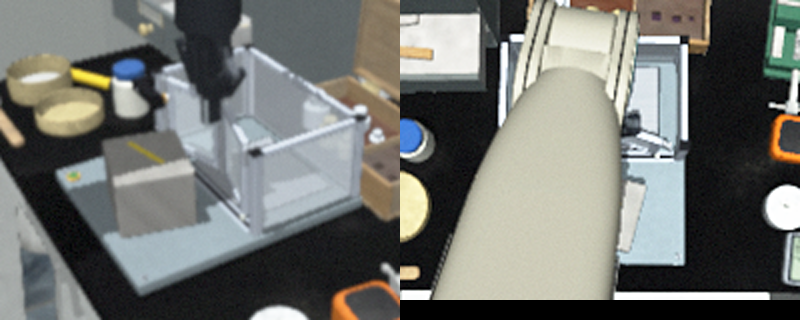

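>>> drive_tool(
  steps=[0,0.003,0.007,0,0,0,0.008,0.014,0,0,0,0.013,0.02,0,0,0,0.018,0.025,0,0,0,0.023,0.029,0,0],
)

```text
time: 5.72
tcp_pos: [0.568, 0.0115, 0.1114]
ee_rot: [[-0.0, 1.0, 0.001], [1.0, 0.0, -0.001], [-0.001, 0.001, -1.0]]
force: [-1.2, -1.8, 0.9]
finger_gap: 0.0001
```

```bash
python3 look.py a3
```

```text
side fold 0.9 [326.9 183.3] [0.0637 0.0284 0.125 ]
side lead_edge 0.91 [320.5 202.3] [ 0.0019 -0.0439  0.125 ]
top lead_edge 0.74 [330.4 200.7] [ 0.0045 -0.0485  0.125 ]
```

View pics/a3.png

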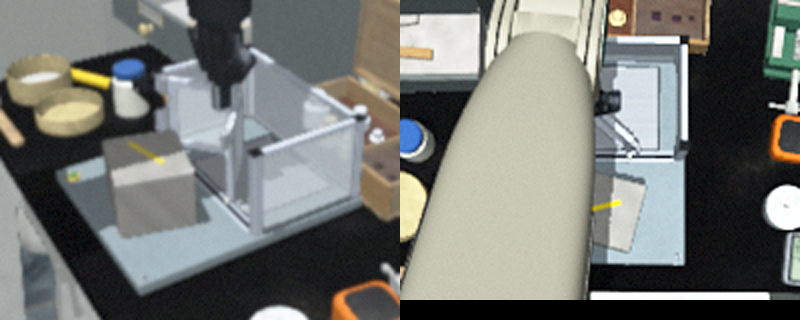

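>>> drive_tool(
  steps=[0,-0.004,-0.02,0,0,0,-0.004,-0.035,0,0,0,-0.004,-0.035,-0.03,0,0,-0.004,-0.035,-0.055,0,0,-0.03,-0.035,-0.055,0],
)

```text
time: 6.43
tcp_pos: [0.5345, -0.0168, 0.1712]
ee_rot: [[-0.004, 1.0, 0.008], [1.0, 0.004, 0.001], [0.001, 0.008, -1.0]]
force: [2.0, -0.7, 1.2]
finger_gap: -0.0002
```

>>> drive_tool(
  steps=[0,-0.03,0.006,0,0,0,-0.066,0.012,0,0,0,-0.066,0.012,0,0,0,-0.066,0.012,0.025,0,0,-0.066,0.012,0.05,0],
)

```text
time: 6.85
tcp_pos: [0.5459, -0.0862, 0.1178]
ee_rot: [[0.002, 1.0, 0.005], [1.0, -0.002, -0.001], [-0.001, 0.005, -1.0]]
force: [0.6, -0.6, 0.1]
finger_gap: -0.0005
```

```bash
python3 look.py a4
```

```text
side fold 0.93 [328.7 183.1] [0.068  0.0269 0.125 ]
side lead_edge 0.83 [320.9 204. ] [-0.0012 -0.051   0.125 ]
top fold 0.67 [303.1 175.2] [0.0711 0.0228 0.125 ]
```

View pics/a4.png

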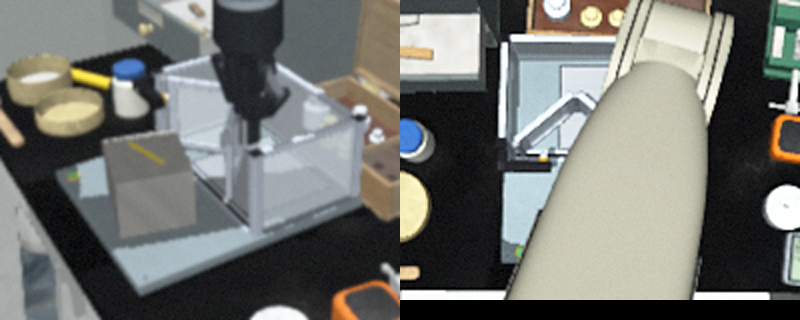

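>>> drive_tool(
  steps=[0,0.012,0,0,0,0,0.022,0,0,0,0,0.032,0,0,0,0,0.042,0,0,0,0,0.052,0,0,0],
)

```text
time: 7.57
tcp_pos: [0.5447, -0.0315, 0.1171]
ee_rot: [[-0.001, 1.0, 0.002], [1.0, 0.001, -0.0], [-0.0, 0.002, -1.0]]
force: [1.4, -0.1, 1.3]
finger_gap: -0.0001
```

>>> drive_tool(
  steps=[0,0.008,0,0,0,0,0.016,0,0,0,0,0.024,0,0,0,0,0.032,0,0,0,0,0.038,0,0,0],
)

```text
time: 7.98
tcp_pos: [0.5431, 0.0061, 0.1159]
ee_rot: [[-0.001, 1.0, -0.002], [1.0, 0.001, 0.0], [0.0, -0.002, -1.0]]
force: [0.1, -0.4, -0.1]
finger_gap: 0.0001
```

```bash
python3 look.py a5
```

```text
side fold 0.67 [328.7 174.3] [0.0946 0.0696 0.125 ]
side lead_edge 0.76 [301.5 187.8] [-0.0011  0.0419  0.125 ]
side lead_edge 0.51 [314.4 237.4] [-0.0781 -0.1549  0.125 ]
```

View pics/a5.png

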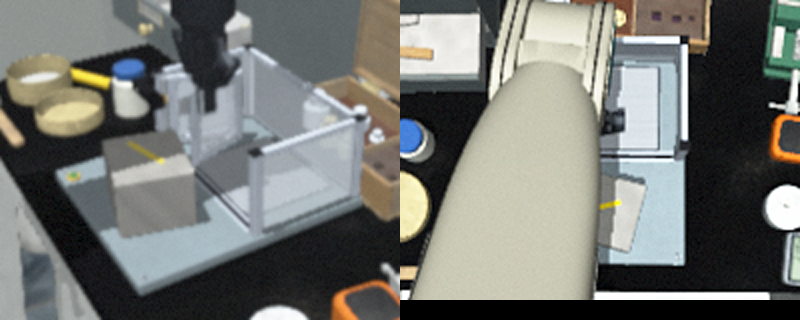

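>>> drive_tool(
  steps=[0,0.006,0,0,0,0,0.012,0,0,0,0,0.018,0,0,0,0,0.024,0,0,0,0,0.028,0,0,0],
)

```text
time: 8.7
tcp_pos: [0.5439, 0.0313, 0.1164]
ee_rot: [[0.0, 1.0, -0.0], [1.0, -0.0, -0.007], [-0.007, -0.0, -1.0]]
force: [-0.5, -6.0, 0.9]
finger_gap: -0.0004
```

```bash
python3 look.py a6
```

```text
side fold 0.84 [327.1 173.5] [0.0936 0.0759 0.125 ]
side lead_edge 0.82 [294.2 184.6] [-0.0083  0.0669  0.125 ]
side lead_edge 0.58 [311.9 236.6] [-0.081  -0.1499  0.125 ]
```

View pics/a6.png

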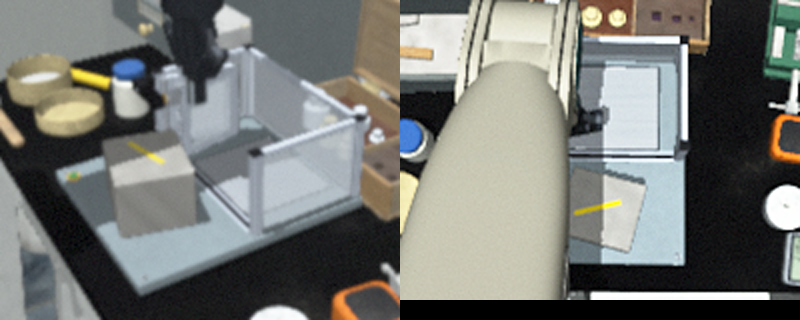

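>>> drive_tool(
  steps=[0,0.003,0,0,0,0,0.005,0,0,0,0,0.008,0,0,0,0,0.01,0,0,0,0,0.01,0,0,0],
)

```text
time: 9.42
tcp_pos: [0.5439, 0.0437, 0.1163]
ee_rot: [[-0.001, 1.0, -0.0], [1.0, 0.001, 0.0], [0.0, -0.0, -1.0]]
force: [0.4, 0.8, -0.6]
finger_gap: -0.0003
```

>>> drive_tool(
  steps=[0,0.002,0,0,0,0,0.004,0,0,0,0,0.005,0,0,0,0,0.005,0,0,0,0,0.005,0,0,0],
)

```text
time: 9.83
tcp_pos: [0.544, 0.0483, 0.1163]
ee_rot: [[-0.0, 1.0, 0.0], [1.0, 0.0, 0.0], [0.0, 0.0, -1.0]]
force: [0.4, 0.2, 0.4]
finger_gap: 0.0001
```

```bash
python3 look.py a7
```

```text
side fold 0.67 [327.7 171.7] [0.1007 0.0844 0.125 ]
side lead_edge 0.64 [293.2 180.6] [-0.0003  0.0879  0.125 ]
top lead_edge 0.61 [312.1 235.4] [-0.085  -0.0023  0.125 ]
```

View pics/a7.png

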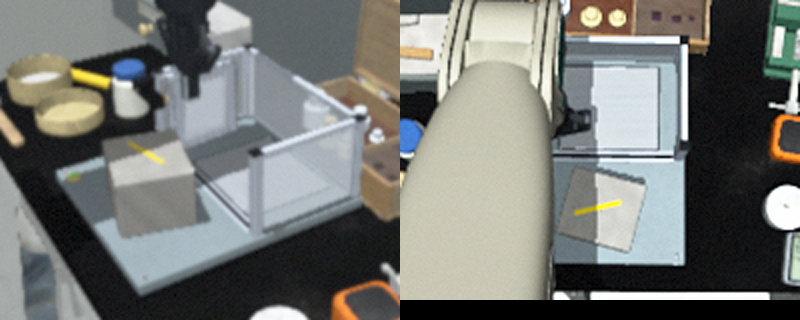

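>>> drive_tool(
  steps=[0,-0.02,0,0,0,0,-0.03,0,-0.03,0,0,-0.03,0,-0.06,0,0,-0.06,-0.02,-0.08,0,0,-0.09,-0.04,-0.1,0],
)

```text
time: 10.55
tcp_pos: [0.5048, -0.0421, 0.2181]
ee_rot: [[-0.003, 1.0, 0.002], [1.0, 0.003, -0.0], [-0.0, 0.002, -1.0]]
force: [0.6, -0.8, 0.6]
finger_gap: 0.0001
```

>>> drive_tool(
  steps=[0.055,0,-0.035,0,0,0.055,0,-0.07,0,0,0.055,0,-0.1,0,0,0.055,0,-0.13,0,0,0.055,0,-0.155,0,0],
)

```text
time: 10.97
tcp_pos: [0.3467, -0.0417, 0.2161]
ee_rot: [[0.0, 1.0, -0.001], [1.0, -0.0, 0.0], [0.0, -0.001, -1.0]]
force: [-0.7, -0.5, 0.6]
finger_gap: 0.0548
```

```bash
cat >> look.py <<'E'
def corners(p):
    m=masks_of(p,"block")[0]; c,_=cv2.findContours(m["region"].astype(np.uint8),cv2.RETR_EXTERNAL,cv2.CHAIN_APPROX_NONE)
    return m["conf"],np.concatenate(c)[:,0]
E
python3 - <<'E'
from look import *
P=look("b1");door(P)
for n,p in P.items():
    for l,z in(("block_mid",.0575),("plate",.02),("block",.02)):
        for r in spot_point(p,l)[:1]: print(n,l,r["conf"],np.round(atz(p,r["at"],z),4))
p=P["top"];cf,ct=corners(p)
box=cv2.boxPoints(cv2.minAreaRect(ct.astype(np.float32)));print(cf,np.round([atz(p,b,.095)[:2] for b in box],4))
E
```

```text
side fold 0.66 [324.6 171.9] [0.0932 0.0879 0.125 ]
side lead_edge 0.68 [295.1 181.4] [0.0017 0.0813 0.125 ]
side lead_edge 0.55 [312.6 236.3] [-0.0793 -0.1498  0.125 ]
top fold 0.72 [276.3 166. ] [0.0951 0.093  0.125 ]
top lead_edge 0.58 [277.7 202.9] [-0.0023  0.0869  0.125 ]
side block_mid 0.75 [ 0.4513 -0.0145  0.0575]
side plate 0.77 [ 0.595  -0.0367  0.02  ]
side block 0.85 [ 0.4408 -0.0352  0.02  ]
top block_mid 0.26 [0.5271 0.044  0.0575]
top plate 0.82 [ 0.5923 -0.0299  0.02  ]
top block 0.75 [ 0.4404 -0.0304  0.02  ]
0.66 [[ 0.4138  0.0321]
 [ 0.5029  0.0093]
 [ 0.4765 -0.0896]
 [ 0.3881 -0.0655]]
```

View pics/b1.png

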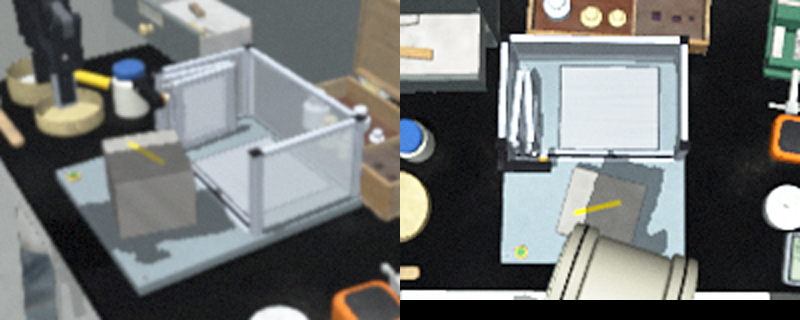

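>>> drive_tool(
  steps=[0.045,0.008,0,0.035,0,0.045,0.008,0,0.07,0,0.045,0.008,0,0.105,0,0.045,0.008,0,0.14,0,0.045,0.008,0,0.169,0],
)

```text
time: 12.03
tcp_pos: [0.3483, -0.0336, 0.0455]
ee_rot: [[-0.001, 1.0, -0.001], [1.0, 0.001, 0.0], [0.0, -0.001, -1.0]]
force: [-0.2, -0.1, -0.4]
finger_gap: 0.0448
```

>>> drive_tool(
  steps=[0.045,0,0.01,0,0,0.045,0,0.02,0,0,0.045,0,0.028,0,0,0.045,0,0.036,0,0,0.045,0,0.042,0,0],
)

```text
time: 12.45
tcp_pos: [0.3934, -0.0345, 0.0489]
ee_rot: [[-0.0, 1.0, 0.002], [1.0, 0.0, -0.001], [-0.001, 0.002, -1.0]]
force: [-3.7, -0.3, -0.4]
finger_gap: 0.0449
```

```bash
cat > blk.py <<'E'
from look import *
tag=sys.argv[1]
P=look(tag)
for n,p in P.items():
    for l,z in(("block_mid",.0575),("block",.02)):
        for r in spot_point(p,l)[:1]: print(n,l,round(r["conf"],2),np.round(atz(p,r["at"],z),4))
    cf,ct=corners(p)
    if n=="top":
        box=cv2.boxPoints(cv2.minAreaRect(ct.astype(np.float32)));print(cf,np.round([atz(p,b,.095)[:2] for b in box],4).tolist())
o=get_obs();print(np.round(o["tcp_pos"],4),np.round(o["force"],1))
E
python3 blk.py c1
```

```text
side block_mid 0.87 [ 0.4524 -0.0246  0.0575]
side block 0.81 [ 0.4583 -0.0279  0.02  ]
top block_mid 0.67 [ 0.449  -0.2697  0.0575]
0.96 [[0.467, 0.0196], [0.5047, 0.0161], [0.4945, -0.0821], [0.4568, -0.078]]
[ 0.3912 -0.0339  0.0477] [-0.4 -1.5 -0.7]
```

View pics/c1.png

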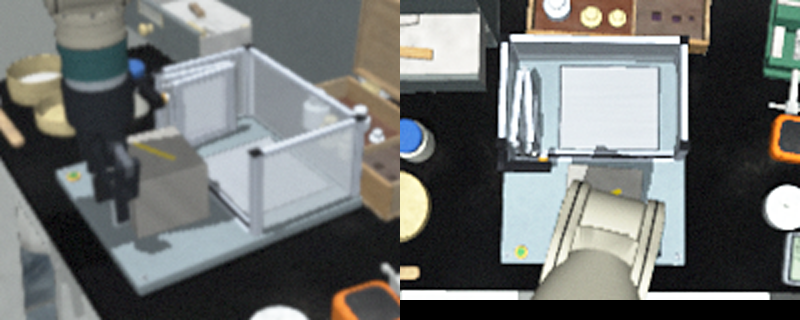

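>>> drive_tool(
  steps=[0.045,0,0.01,0,0,0.045,0,0.02,0,0,0.045,0,0.03,0,0,0.045,0,0.038,0,0,0.045,0,0.044,0,0],
)

```text
time: 13.27
tcp_pos: [0.4347, -0.0336, 0.0466]
ee_rot: [[-0.0, 1.0, -0.003], [1.0, 0.0, 0.0], [0.0, -0.003, -1.0]]
force: [-5.3, 0.8, -0.2]
finger_gap: 0.0453
```

```bash
python3 blk.py c2
```

```text
side block_mid 0.7 [ 0.4894 -0.0336  0.0575]
side block 0.63 [ 0.4963 -0.022   0.02  ]
0.28 [[0.6239, 0.0759], [0.6245, 0.0613], [0.5183, 0.0555], [0.5177, 0.0699]]
[ 0.4359 -0.0341  0.0478] [-0.2  0.1 -0. ]
```

View pics/c2.png

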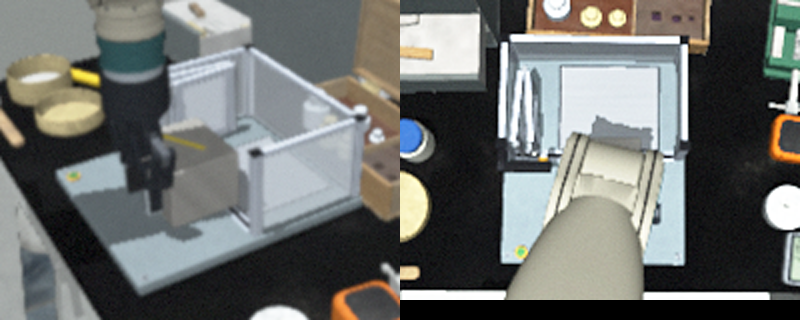

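>>> drive_tool(
  steps=[0.045,0,0.011,0,0,0.045,0,0.022,0,0,0.045,0,0.033,0,0,0.045,0,0.044,0,0,0.045,0,0.052,0,0],
)

```text
time: 14.08
tcp_pos: [0.4854, -0.0336, 0.0466]
ee_rot: [[-0.0, 1.0, -0.004], [1.0, 0.0, 0.0], [0.0, -0.004, -1.0]]
force: [-3.7, -0.3, -0.2]
finger_gap: 0.0449
```

>>> drive_tool(
  steps=[0.045,0,0.008,0,0,0.045,0,0.016,0,0,0.045,0,0.024,0,0,0.045,0,0.03,0,0,0.045,0,0.036,0,0],
)

```text
time: 14.5
tcp_pos: [0.5234, -0.0338, 0.0472]
ee_rot: [[-0.0, 1.0, -0.001], [1.0, 0.0, 0.0], [0.0, -0.001, -1.0]]
force: [-4.9, 0.3, 0.1]
finger_gap: 0.0451
```

```bash
python3 blk.py c3
```

```text
side block_mid 0.75 [ 0.5799 -0.027   0.0575]
side block 0.79 [ 0.577  -0.0365  0.02  ]
0.47 [[0.5136, 0.0952], [0.6332, 0.0899], [0.6307, 0.0526], [0.5112, 0.0586]]
[ 0.5241 -0.0341  0.048 ] [0.9 0.7 0.8]
```

View pics/c3.png

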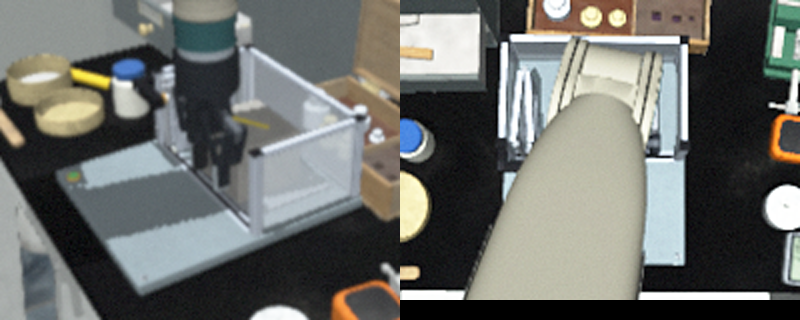

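>>> drive_tool(
  steps=[0.045,0,0.004,0,0,0.045,0,0.008,0,0,0.045,0,0.012,0,0,0.045,0,0.012,0,0,0.045,0,0.012,0,0],
)

```text
time: 15.32
tcp_pos: [0.5333, -0.0336, 0.0466]
ee_rot: [[-0.0, 1.0, -0.003], [1.0, 0.0, 0.0], [0.0, -0.003, -1.0]]
force: [-4.4, -0.6, 0.2]
finger_gap: 0.045
```

>>> drive_tool(
  steps=[0.045,0,-0.02,0,0,0.045,0,-0.05,0,0,0.045,0,-0.08,0,0,0.045,0,-0.11,-0.03,0,0.045,0,-0.14,-0.06,0],
)

```text
time: 15.73
tcp_pos: [0.394, -0.0335, 0.1056]
ee_rot: [[-0.0, 1.0, -0.002], [1.0, 0.0, 0.001], [0.001, -0.002, -1.0]]
force: [0.7, -0.5, 1.2]
finger_gap: 0.0455
```

>>> drive_tool(
  steps=[0.045,0,-0.01,-0.03,0,0.045,0,-0.02,-0.06,0,0.045,0,-0.03,-0.09,0,0.045,0.02,-0.035,-0.1,0,0.045,0.05,-0.035,-0.1,0],
)

```text
time: 16.15
tcp_pos: [0.3646, 0.0149, 0.2109]
ee_rot: [[0.005, 1.0, 0.012], [1.0, -0.005, -0.002], [-0.002, 0.012, -1.0]]
force: [0.4, 0.0, 0.2]
finger_gap: 0.0447
```

```bash
python3 - <<'E'
from look import *
P=look("d1");door(P)
for n,p in P.items():
    for l,z in(("block_mid",.0575),("plate",.02),("block",.02)):
        for r in spot_point(p,l)[:1]: print(n,l,r["conf"],np.round(atz(p,r["at"],z),4))
p=P["top"];cf,ct=corners(p)
box=cv2.boxPoints(cv2.minAreaRect(ct.astype(np.float32)));print(cf,np.round([atz(p,b,.095)[:2] for b in box],4).tolist())
cv2.imwrite("pics/d1t.png",cv2.resize(np.array(p["pixels"])[135:225,255:375,::-1],None,fx=6,fy=6,interpolation=cv2.INTER_CUBIC))
E
```

```text
side fold 0.74 [326.7 169.5] [0.1057 0.0975 0.125 ]
side lead_edge 0.95 [295.  182.2] [-0.0006  0.0775  0.125 ]
top fold 0.72 [277.4 166.7] [0.0932 0.0901 0.125 ]
top lead_edge 0.61 [276.3 200.5] [0.0039 0.0907 0.125 ]
top lead_edge 0.45 [276.8 166.9] [0.0927 0.0917 0.125 ]
side block_mid 0.74 [ 0.5978 -0.0139  0.0575]
side plate 0.98 [ 0.595  -0.0362  0.02  ]
side block 0.72 [ 0.5916 -0.0362  0.02  ]
top block 0.91 [ 0.5906 -0.0319  0.02  ]
0.96 [[0.6327, 0.019], [0.6336, -0.0807], [0.5353, -0.0807], [0.5345, 0.0174]]
```

View pics/d1.png

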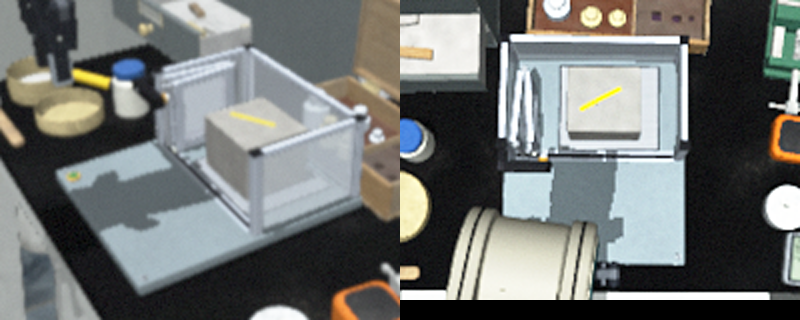

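View pics/d1t.png

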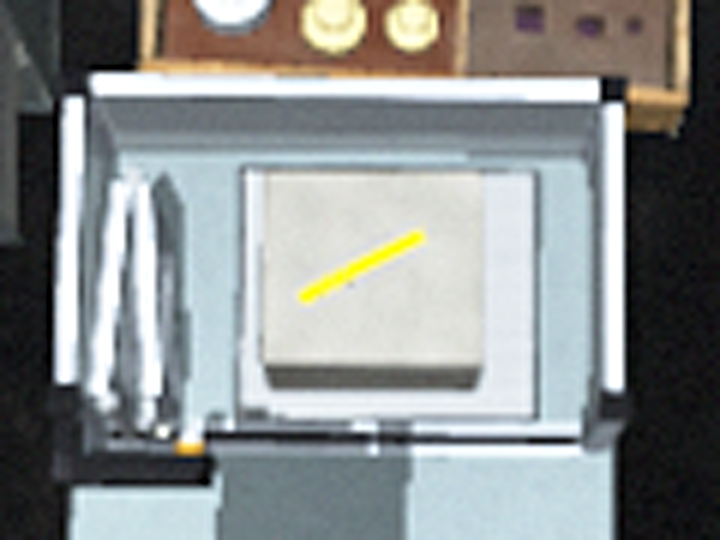

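```bash
python3 - <<'E'
from h import *
p=read_camera("top")
c=lambda a,b:(255+a/6-.42,135+b/6-.42)
for z,L in((.095,[(263,172),(484,172),(263,367),(484,367)]),(.02,[(242,170),(537,170),(242,417),(537,417),(270,388),(475,388)])):
    print(z,np.round([atz(p,c(*a),z)[:2] for a in L],4).tolist())
E
```

```text
0.095 [[0.6348, 0.0206], [0.6357, -0.0787], [0.546, 0.0191], [0.5467, -0.0787]]
0.02 [[0.6551, 0.0347], [0.6564, -0.1075], [0.5348, 0.0326], [0.5359, -0.1071], [0.5488, 0.0196], [0.5496, -0.0777]]
```

```bash
python3 - <<'E'
from bench import *
print(hand_in())
E
```

```text
the job is handed in; nothing more can be done
None
```

The door is folded back and held by its catch. The concrete block stands squarely on the weighing plate, and the job was handed in at about 16 s of the 70 s allowed.

- **Door:** I pushed it in at the fold with closed fingers, then pushed the second panel's leading end along the track. About 6 N showed on the way over the catch, and almost nothing past it. After the arm backed away, the pictures put the leading edge at y ≈ 78–91 mm of the screen (66 mm needed).
- **Block:** I pushed its rear face low down with two spread fingers, which turned it square. By my measurement of the last top picture its centre is about 2–5 mm short of the plate's centre in x. In y it is about 7 mm to the left. Its yaw error is under about 0.02 rad.
- **Disagreement:** One side-camera estimate of the block centre was off in y (-14 mm, where the others gave -30 to -36 mm). I trusted the edges in the top picture instead.
- **Bystanders:** Nothing I did went near the tin, jar or tape, and they looked unmoved in the last pictures. I did not measure them again. The arm was clear of everything at hand-in.

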